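Slide the spacer plate over the lip into the spring-loaded die nest

ROBOT

A 7-joint arm with a two-finger parallel gripper is mounted at the origin on the work surface. World frame = base frame: x ahead of the robot, y to its left, z up, the work surface at z = 0. Lengths are in m, angles in rad, forces in N, time in s.
With the tool pointing down it reaches from about 0.4 to 0.85 m from the base axis. Payload 10.4 kg.
Tool frame: the origin (TCP) lies at the very end of the fingers, on their centre line; the grasp point (between the pads) lies 19 mm behind it; z points along the fingers, y is the direction in which the jaws open and shut (so a half turn about z gives the same grasp; the last joint's range is limited). The gripper opens to 87 mm and grips with 3 to 60 N. Pads are 19 mm wide; open, the fingers measure 117 mm over their backs; the gripper's body (75 mm by 190 mm) begins 51 mm behind the grasp point.
Start: joints at [-1.331, 0.332, -0.065, 1.46, 0.022, 1.35, -0.088], TCP at [0.162, 0.604, 0.198] pointing down, gripper open.
Joint ranges: [-2.6, 2.6], [-0.5, 2.12], [-1.47, 1.34], [0.16, 2.42], [-1.27, 4.41], [0.06, 2.06], [-2.6, 2.6]. Speed limits (rad/s): [2.22, 2.22, 2.79, 2.79, 3.14, 3.14, 3.14].

INTERFACE

Orientations are given as a unit quaternion [x, y, z, w].
In Python, from bench import read_state, camera, close_job gives the robot as it stands.
- The arm moves only by the shell command python3 -m inch 'ROWS' [OPENING] [FORCE]. ROWS is JSON, a list of rows, each a list of 6 numbers: the shift along the tool's x, y, z as a fraction of full scale, then the turn, a rotation vector about the tool's x, y, z as a fraction of full scale. In form: [[tx, ty, tz, ax, ay, az], ...]. A call has 1 to 5 rows; each row shifts and turns the commanded pose from where the row before left it, along the tool's axes as they then stand; what a row does not reach is not made up. Full scale, the value 1, is 0.04 m for a shift and 120 degrees for a turn. A row lasts 1/8 s, in which the tool goes at most 62.5 mm and 10.7 degrees, less where a joint would pass 70% of its speed; a pose out of reach is approached as far as the arm can. A call with a number of a shift or a turn outside -1 to 1 is refused whole. A call with a gripper value outside its range is refused whole. OPENING is the opening, from -1 (shut) to 1 (fully open), so that 0 is half open, set as the call begins (- or left out, the last holds). The fingers move at their own pace and stop on an object; FORCE is the grip in N (left out, the last holds). Time passes only in rows, so rows that do not move let the fingers close. It gives the time, the measured TCP pose, the force and the opening at its end, in the units of the state.
- read_state(): the state, without advancing time (a new reading comes with each control period).
- camera(name): name is "scene" or "top" or "wrist"; returns a dict with "img" (384x512x3 uint8, red, green, blue), "depth" (384x512 float32, m along the optical axis (not along the pixel's ray), 0 where there is no reading), "fx", "fy", "cx", "cy" (pixels), "position" and "orientation" of the camera in the world; the wrist camera has in their place "tool_from_camera" (4x4, takes a point from camera to tool coordinates, whose origin is the TCP and whose axes are the flange's). Camera axes: x right, y down, z forward; pixel columns grow to the right and rows downward; lengths in m; the calibration is good to about 2 mm. The wrist camera is an equidistant fisheye: a pixel r from the principal point sees the ray r / f radians off the axis. A picture is of the moment at which its call begins: read the wrist's pose just before it.
- close_job(): hands the job in, once; it reports no verdict.
The state is a dict: "time": time; "joint_positions": joint angles; "joint_vel": joint speeds; "joint_torque": joint torques, N m; "ee_pos": TCP position; "eef_rot": TCP orientation; "ft_force": force on the tool from outside, world axes, zero at the start; "torque": the same for the moment, N m; "width": finger opening in m.
Only numpy, scipy, OpenCV 4.12 (cv2) and the standard library are available. Lean on these libraries where they do the work, as an engineer would, in place of code of your own. Each camera call takes 0.05 s, during which the arm holds its last target.

TASK

Load the steel spacer plate lying on the shelf of the nest block: without picking it up, slide it over the raised lip and on against the spring bar until its rear edge drops behind the lip, then see that it is fully home, flat on the pocket floor and level with the lip. Leave the die, the beaker and the hammer where they are.

Things in the scene. Friction and masses are not known exactly. Their poses are not given: they have to be found in the camera images.
- nest: Aluminium nest block fixed to the bench, 252 x 124 mm, x from -148 to 104 mm. Its +x is the loading direction, z up; origin at bench height, midway across, below the lip's inner edge. Loading shelf x -148 to -28 mm, top 14 mm above the bench, no sides; then a steel ramp, x -28 to -8 mm, rises to the lip.
- lip (a point): Middle of the top inner edge of the raised steel lip, x = 0 of the nest, 20 mm above the bench. The lip's flat top is 8 mm deep (x -8 to 0), 100 mm wide; behind it the pocket drops straight down 12 mm. Beside the ramp (x -29 to -7) stand flared lead-ins, 26 mm high, about 120 mm apart at the mouth and 100 mm at the lip.
- pocket (a point): Centre of the seat on the pocket floor: 42 mm along x from the nest's origin, 8 mm above the bench. Pocket open above, 100 mm wide (y -50 to 50); side walls 12 mm thick, top 26 mm above the bench, from x = -8 to 104 mm; end wall's inner face at x = 96 mm, top 26 mm.
- spring_bar (a joint): Spring bar across the pocket's far end, upright face 70 mm wide, 10.5 to 22.5 mm above the bench. At 0 its face is at x = 80 mm of the nest, 4 mm short of the plate's length; grows (m) as pushed along +x, stop at 0.010. Pushes back with 4.4 N at 0, 8.4 N at the stop; it pushes a plate not yet caught behind the lip back out.
- spacer: Loose dark steel plate, 84 mm along its x, 96 mm along y, 12 mm thick, about 0.7 kg, origin: its underside's centre, z up. Starts flat on the shelf, off-centre and askew, x roughly along the nest's +x. Crossing the lip it tips nose-down, its rear edge lifting up to 20 mm; rubbing can keep the rear edge from dropping. Home: origin at the seat, held by the bar against the lip.
- die: Loose steel cylinder die with a knob, 60 mm diameter, 52 mm high, standing on the bench beside the nest; origin at the centre of its underside. Not to be disturbed.
- beaker: Loose open glass beaker, 72 mm diameter, 85 mm high, standing on the bench past the nest's far end; origin at the centre of its underside. Not to be disturbed.
- hammer: Loose hammer, 240 mm long, lying on the bench to the robot's right; origin mid-length at its underside. Not to be disturbed.
Mind the look-alikes: they are no part of the job. Of the things like the spacer, leave any that is blue; of the rest the larger one is meant.

How it is judged:
On the way:
1. the plate rides up on the lip, its front over the pocket (x of spacer in the frame of nest above -0.02 m and z of spacer in the frame of nest above 0.0145 m), for 0.1 s.
At the end, for the whole second after the job is handed in: The plate lies at rest in the pocket behind the lip: its centre 38 to 48 mm beyond the lip's inner edge, within 6 mm of the nest's middle, its underside within 2 mm of the pocket floor, within 2 degrees of level and 3.4 degrees of square (x of spacer in the frame of nest between 0.038 and 0.048 m and y of spacer in the frame of nest between -0.006 and 0.006 m and z of spacer in the frame of nest between 0.005 and 0.01 m and angle between the z axis of spacer and the z axis of nest, either way round below 0.035 rad and angle between the x axis of spacer and the x axis of nest, either way round below 0.06 rad and linear speed of spacer below 0.01 m/s); the robot touches nothing.
It fails at once if the plate is picked up (its underside's centre more than 50 mm above the bench) (z of spacer in the frame of nest above 0.05 m).
It fails at once if the die, the beaker or the hammer is shifted by more than 25 mm (distance of any of die, beaker, hammer from where it was at the start of the episode above 0.025 m).
It also fails if it takes over 72 s, if anything falls off the work surface, if the arm or the gripper's body presses on something with over 40 N, if the wrist force passes 120 N, or if a joint passes its speed limit or range.

## Working session

There is one attempt and no reset: what is moved stays moved. The work goes in short steps, Python scripts to look and compute and a shell command to move; the robot and the scene stay as the last step left them, time stands still between calls to the robot, and variables do not carry over. Pictures are saved under pics/ and viewed, and the job is handed in when it is done.

```bash
ls; mkdir -p pics; python3 - <<'E'
from bench import read_state,camera
import cv2,numpy as np
s=read_state()
for k,v in s.items(): print(k,np.round(v,4))
for n in ("scene","top"):
    c=camera(n); cv2.imwrite(f"pics/{n}0.png",c["img"][...,::-1]); np.savez(f"{n}0.npz",**c)
    print(n,c["fx"],c["cx"],c["cy"],c["position"],c["orientation"])
E
```

```text
pics
time 0.0
joint_positions [-1.3306  0.3329 -0.0647  1.4609  0.0216  1.3499 -0.0885]
joint_vel [-0.0001  0.0003  0.0003  0.0016 -0.0006  0.     -0.0012]
joint_torque [-4.00000e-04 -6.23271e+01  2.45000e-02 -3.89876e+01 -6.13000e-02
  3.99000e-02  1.00000e-04]
ee_pos [0.1623 0.6031 0.1969]
eef_rot [ 1.310e-01  9.914e-01 -7.000e-04 -1.000e-04]
ft_force [5.000e-04 4.150e-01 5.237e-01]
torque [-0.0742 -0.0073 -0.0498]
width 0.0868
scene 369.34053351307574 257.10932918173427 182.22338906997686 [ 1.13472369 -0.05895923  0.94306624] [ 0.66565248  0.69026082 -0.19792856 -0.20315279]
top 444.2296099970204 255.98193515112857 184.91895117897545 [ 0.37558583 -0.06056243  1.04078034] [ 0.70649189 -0.70272934  0.05885153 -0.05980952]
```

View pics/scene0.png

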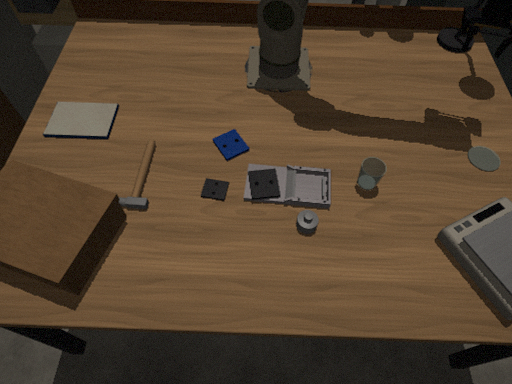

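View pics/top0.png

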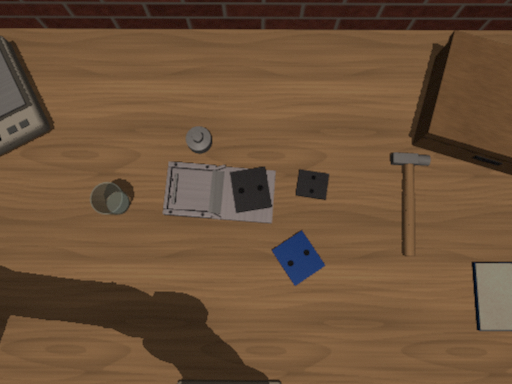

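Look-alikes in the top view: a dark plate on the nest (251,190), a small dark plate on the bench (312,184) and a blue plate (298,257). The target is the larger non-blue one, on the nest shelf. I'll check that with a close crop.

```bash
cat > h.py <<'E'
import numpy as np,cv2
from scipy.spatial.transform import Rotation as R
def P(c,uv,z):
    uv=np.atleast_2d(uv).astype(float)
    d=np.c_[(uv[:,0]-c["cx"])/c["fx"],(uv[:,1]-c["cy"])/c["fy"],np.ones(len(uv))]
    d=R.from_quat(c["orientation"]).apply(d); p=np.array(c["position"])
    return p+d*((z-p[2])/d[:,2])[:,None]
def proj(c,X):
    q=R.from_quat(c["orientation"]).inv().apply(np.atleast_2d(X)-c["position"])
    return np.c_[q[:,0]/q[:,2]*c["fx"]+c["cx"],q[:,1]/q[:,2]*c["fy"]+c["cy"]]
E
python3 - <<'E'
import numpy as np,cv2
from h import *
c=dict(np.load("top0.npz")); im=c["img"][...,::-1]
cr=im[145:235,150:340]
g=np.clip(cr.astype(float)*1.6,0,255).astype(np.uint8)
cv2.imwrite("pics/crop0.png",cv2.resize(g,None,fx=4,fy=4,interpolation=cv2.INTER_CUBIC))
hsv=cv2.cvtColor(im,cv2.COLOR_BGR2HSV)
m=((im.max(2)<60)).astype(np.uint8); m[:150]=0;m[230:]=0;m[:,:225]=0;m[:,340:]=0
for k in cv2.findContours(m,0,2)[0]:
    if cv2.contourArea(k)>100:
        r=cv2.minAreaRect(k); b=cv2.boxPoints(r); w=P(c,b,.026); print(r,"\n",w.round(4), np.linalg.norm(w-np.roll(w,1,0),axis=1))
E
```

```text
((311.8199768066406, 184.25997924804688), (29.981327056884766, 25.73868751525879), 8.13010311126709) 
 [[ 0.5249 -0.1493  0.026 ]
 [ 0.5849 -0.1583  0.026 ]
 [ 0.5752 -0.2272  0.026 ]
 [ 0.5153 -0.2176  0.026 ]] [0.06894821 0.06072896 0.0696202  0.06063769]
((250.43243408203125, 189.0946044921875), (40.77095031738281, 35.34578323364258), 80.53767395019531) 
 [[ 0.5781  0.0028  0.026 ]
 [ 0.5924 -0.0784  0.026 ]
 [ 0.498  -0.094   0.026 ]
 [ 0.4842 -0.014   0.026 ]] [0.09541771 0.08239795 0.09562494 0.08114281]
```

View pics/crop0.png

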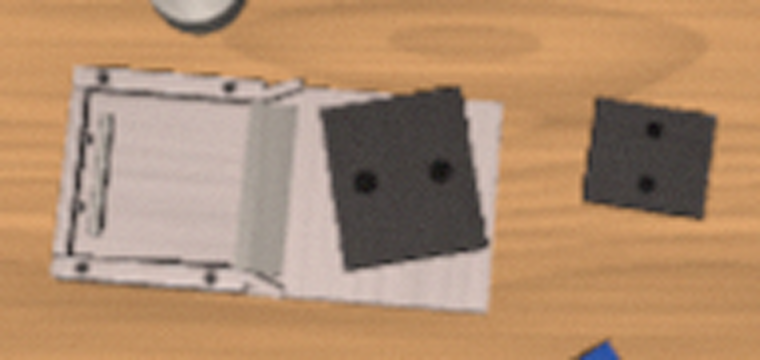

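```bash
cat >> h.py <<'E'
NEST=None
E
python3 - <<'E'
import numpy as np,cv2
from h import *
c=dict(np.load("top0.npz"))
f=lambda a:(np.array(a)-1.5)/4+[150,145]
sh=P(c,f([(501,101),(487,311)]),.014); en=P(c,f([(75,66),(52,275)]),.026)
print(sh.round(4),en.round(4),np.linalg.norm(sh[0]-sh[1]),np.linalg.norm(en[0]-en[1]))
a=en.mean(0)-sh.mean(0);print("len",np.linalg.norm(a[:2]),"yaw",np.degrees(np.arctan2(a[1],a[0])))
for q in (sh,en):
    d=(q[0]-q[1]);print("yaw from cross",np.degrees(np.arctan2(d[1],d[0]))+90)
# lip inner edge at z=.02
lp=P(c,f([(249,101),(236,266)]),.02); rm=P(c,f([(296,104),(278,274)]),.014)
print(lp,rm)
yaw=np.arctan2(a[1],a[0]);u=np.array([np.cos(yaw),np.sin(yaw)])
o=[sh.mean(0)[:2]+.148*u,en.mean(0)[:2]-.104*u,lp.mean(0)[:2]];print("origins",o)
# depth check
for uv in [(195,190),(265,205),(250,180),(300,215)]:
    d=c["depth"][uv[1],uv[0]]; print(uv,c["position"][2]-d)
# small features: die/beaker/hammer
E
```

```text
[[ 0.5859 -0.103   0.014 ]
 [ 0.4621 -0.0947  0.014 ]] [[0.6031 0.1465 0.026 ]
 [0.4804 0.1549 0.026 ]] 0.12410794956119596 0.12294717545882847
len 0.250230326948935 yaw 85.94326753636841
yaw from cross 86.16587119878731
yaw from cross 86.04685127649977
[[0.5839421  0.04489268 0.02      ]
 [0.48679772 0.05025515 0.02      ]] [[0.58350822 0.0177711  0.014     ]
 [0.48292262 0.02644061 0.014     ]]
origins [array([0.53449895, 0.04873583]), array([0.53437376, 0.04697059]), array([0.53536991, 0.04757392])]
(195, 190) -0.005141227572648122
(265, 205) 0.01754143920591633
(250, 180) 0.008398563534529613
(300, 215) -0.0016400507385416763
```

The choice checks out: the plate on the shelf measures about 82 x 96 mm, and the small dark one only 60 x 69 mm. In the nest frame it sits at about x -93, y -10 mm and +14° askew.

Plan: push from the -y side with two fingers to square and centre it, then push from the rear.

```bash
cat > h2.py <<'E'
from h import *
from bench import read_state
O=np.array([.5345,.0478,0]); YAW=np.radians(86.05); RN=R.from_euler("z",YAW)
def nest(p): return RN.inv().apply(np.atleast_2d(p)-O)
def go(x,y,z,yaw_y,mod=np.pi,pitch=None):
    """target TCP in nest frame; tool y axis at angle yaw_y (deg, nest frame); tool down"""
    s=read_state(); Rt=R.from_quat(s["eef_rot"])
    zt=np.array([0,0,-1.]); a=YAW+np.radians(yaw_y); yt=np.array([np.cos(a),np.sin(a),0])
    best=None
    for sg in (1,-1):
        T=R.from_matrix(np.c_[np.cross(sg*yt,zt),sg*yt,zt])
        v=(Rt.inv()*T).as_rotvec()
        if best is None or np.linalg.norm(v)<np.linalg.norm(best[0]): best=(v,T)
    d=O+RN.apply([x,y,z])-s["ee_pos"]
    print("now nest",nest(s["ee_pos"])[0].round(4),"t",round(s["time"],2),"F",np.round(s["ft_force"],1),"w",round(s["width"],4))
    print("shift in current tool axes /0.04:",(Rt.inv().apply(d)/.04).round(3),"in target axes:",(best[1].inv().apply(d)/.04).round(3))
    print("turn deg",np.degrees(best[0]).round(2),"/120:",(np.degrees(best[0])/120).round(4))
E
python3 -c "
from h2 import *
go(-.085,-.09,.1,0)"
```

```text
now nest [0.5284 0.4096 0.1969] t 0.1 F [ 0.   0.7 -0.3] w 0.0869
shift in current tool axes /0.04: [-15.21  -12.639   2.44 ] in target axes: [-12.49  -15.335   2.423]
turn deg [-7.000e-02 -1.000e-02 -1.111e+01] /120: [-0.0006 -0.     -0.0925]
```

```bash
python3 -m inch '[[0,0,0,0,0,-0.046],[-0.4,-0.5,0,0,0,-0.046],[-0.8,-1,0,0,0,0],[-0.8,-1,0,0,0,0],[-0.8,-1,0,0,0,0]]' 0
python3 -m inch '[[-0.8,-1,0,0,0,0],[-0.8,-1,0,0,0,0],[-0.8,-1,0,0,0,0],[-0.8,-1,0,0,0,0],[-0.8,-1,0,0,0,0]]'
python3 -c "
from h2 import *
go(-.085,-.09,.1,0)"
```

```text
time: 0.72
ee_pos: [0.2629, 0.4531, 0.1973]
eef_rot: [0.035, 0.999, -0.0, -0.0]
ft_force: [-0.8, 0.6, 0.9]
width: 0.0471
time: 1.35
ee_pos: [0.4083, 0.2425, 0.1975]
eef_rot: [0.035, 0.999, 0.0, -0.0]
ft_force: [0.9, 0.0, -0.4]
width: 0.0435
now nest [0.1855 0.1393 0.1975] t 1.35 F [ 0.9  0.  -0.4] w 0.0435
shift in current tool axes /0.04: [-5.739 -6.756  2.436] in target axes: [-5.732 -6.762  2.438]
turn deg [ 0.   -0.01 -0.06] /120: [ 0.     -0.0001 -0.0005]
```

```bash
python3 -m inch '[[-0.9,-1,0,0,0,0],[-0.9,-1,0,0,0,0],[-0.9,-1,0,0,0,0],[-0.9,-1,0,0,0,0],[-0.9,-1,0,0,0,0]]'
python3 -m inch '[[-0.6,-0.8,0.5,0,0,0],[0,0,0.5,0,0,0],[0,0,0,0,0,0]]'
python3 -c "
from h2 import *
go(-.085,-.09,.019,0)"
```

```text
time: 1.98
ee_pos: [0.5741, 0.0306, 0.1975]
eef_rot: [0.035, 0.999, 0.0, -0.0]
ft_force: [1.2, 1.1, 0.4]
width: 0.0436
time: 2.35
ee_pos: [0.5938, -0.0019, 0.1559]
eef_rot: [0.035, 0.999, -0.0, -0.002]
ft_force: [-0.5, -0.6, 0.1]
width: 0.0432
now nest [-0.0455 -0.0626  0.1559] t 2.35 F [-0.5 -0.6  0.1] w 0.0432
shift in current tool axes /0.04: [-0.699 -0.984  3.42 ] in target axes: [-0.685 -0.988  3.422]
turn deg [-0.05 -0.21 -0.1 ] /120: [-0.0004 -0.0017 -0.0008]
```

Now a fresh picture from here to refine the plate and nest poses.

```bash
python3 -m inch '[[-0.7,-1,0.5,0,0,0],[0,0,0.5,0,0,0],[0,0,0,0,0,0]]'
python3 - <<'E'
from h2 import *
from bench import camera
go(-.085,-.09,.019,0)
for n in("wrist","scene"):
    c=camera(n); cv2.imwrite(f"pics/{n}1.png",np.clip(c["img"][...,::-1]*1.6,0,255).astype(np.uint8))
E
```

```text
time: 2.72
ee_pos: [0.6192, -0.0425, 0.1167]
eef_rot: [0.035, 0.999, 0.0, -0.001]
ft_force: [-0.6, 0.8, -0.1]
width: 0.0437
now nest [-0.0843 -0.0907  0.1167] t 2.73 F [-0.6  0.8 -0.1] w 0.0437
shift in current tool axes /0.04: [ 0.012 -0.019  2.444] in target axes: [ 0.018 -0.018  2.444]
turn deg [ 0.02 -0.14 -0.02] /120: [ 0.0002 -0.0012 -0.0002]
```

View pics/wrist1.png

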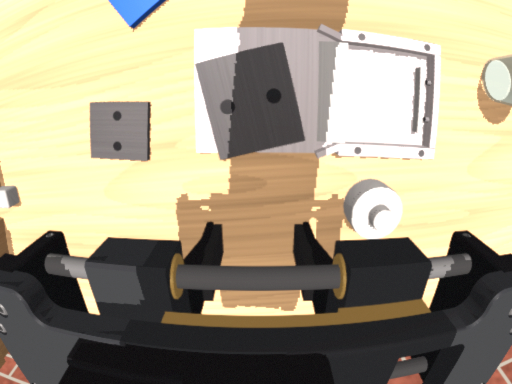

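View pics/scene1.png

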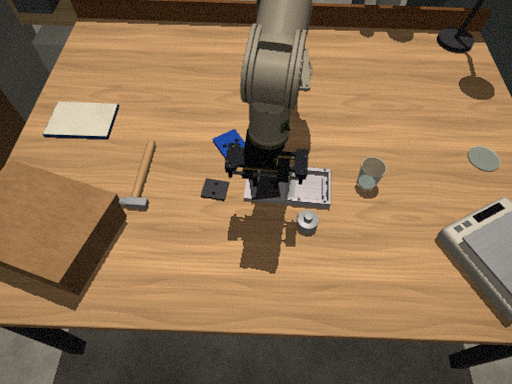

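The wrist view shows the nest with the plate at its corners (197,66), (283,45), (303,137) and (218,157), and both fingertips clear at y≈230. I'll cross-check the geometry from this view.

```bash
cat >> h2.py <<'E'
def W(c,uv,z,s):
    uv=np.atleast_2d(uv).astype(float); r=uv-[c["cx"],c["cy"]]
    n=np.linalg.norm(r,axis=1); th=n/c["fx"]
    d=np.c_[r/n[:,None]*np.sin(th)[:,None],np.cos(th)]
    T=np.array(c["tool_from_camera"]); Rt=R.from_quat(s["eef_rot"])
    p=Rt.apply(T[:3,3])+s["ee_pos"]; d=Rt.apply(d@T[:3,:3].T)
    return p+d*((np.asarray(z)-p[2])/d[:,2])[:,None]
E
python3 - <<'E'
from h2 import *
from bench import camera
s=read_state();c=camera("wrist")
p=nest(W(c,[(197,66),(283,45),(303,137),(218,157)],.026,s));print("plate",p.round(4),p.mean(0))
print("shelf",nest(W(c,[(194,29),(194,153)],.014,s)).round(4),"end",nest(W(c,[(441,40),(436,159)],.026,s)).round(4))
E
```

```text
plate [[-0.1407  0.0215  0.026 ]
 [-0.0608  0.0403  0.026 ]
 [-0.0409 -0.047   0.026 ]
 [-0.1225 -0.0666  0.026 ]] [-0.09121404 -0.01293528  0.026     ]
shelf [[-0.1462  0.0608  0.014 ]
 [-0.1487 -0.0646  0.014 ]] end [[ 0.1086  0.0653  0.026 ]
 [ 0.1108 -0.0648  0.026 ]]
```

```bash
python3 -m inch '[[0,0,0.8,0,0,0],[0,0,0.8,0,0,0],[0,0,0.6,0,0,0],[0,0,0.2,0,0,0],[0,0,0,0,0,0]]'
python3 -c "
from h2 import *
go(-.085,-.0575,.019,0)"
```

```text
time: 3.5
ee_pos: [0.6205, -0.043, 0.0224]
eef_rot: [0.035, 0.999, 0.0, 0.0]
ft_force: [-0.6, 0.4, 1.8]
width: 0.0433
now nest [-0.0847 -0.0921  0.0224] t 3.5 F [-0.6  0.4  1.8] w 0.0433
shift in current tool axes /0.04: [ 0.864 -0.008  0.084] in target axes: [ 0.864 -0.008  0.085]
turn deg [ 0.02  0.04 -0.03] /120: [ 0.0002  0.0003 -0.0002]
```

```bash
python3 -m inch '[[0.15,0,0.07,0,0,0],[0.15,0,0,0,0,0],[0.14,0,0,0,0,0],[0.14,0,0,0,0,0],[0.1,0,0,0,0,0]]'
python3 -m inch '[[0.1,0,0,0,0,0],[0.06,0,0,0,0,0],[0,0,0,0,0,0]]'
cat > look.py <<'E'
import sys
from h2 import *
from bench import camera
n=sys.argv[1]
s=read_state();c=camera("wrist");np.savez(n+".npz",T=c["tool_from_camera"],img=c["img"],fx=c["fx"],cx=c["cx"],cy=c["cy"],pos=s["ee_pos"],rot=s["eef_rot"])
cv2.imwrite(f"pics/{n}.png",np.clip(c["img"][...,::-1]*1.6,0,255).astype(np.uint8))
print("nest",nest(s["ee_pos"])[0].round(4),"F",np.round(s["ft_force"],1),"t",s["time"])
E
python3 look.py w2
```

```text
time: 4.12
ee_pos: [0.5927, -0.0416, 0.019]
eef_rot: [0.035, 0.999, 0.0, 0.0]
ft_force: [-0.5, 0.7, -0.0]
width: 0.0436
time: 4.5
ee_pos: [0.5865, -0.0412, 0.0188]
eef_rot: [0.035, 0.999, 0.0, -0.0]
ft_force: [0.1, 0.0, 0.8]
width: 0.0434
nest [-0.0852 -0.0581  0.0188] F [0.1 0.  0.8] t 4.5
```

View pics/w2.png

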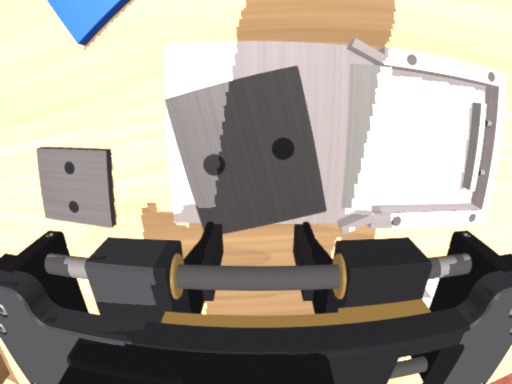

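```bash
python3 -m inch '[[0.08,0,0,0,0,0],[0.06,0,0,0,0,0],[0.06,0,0,0,0,0],[0,0,0,0,0,0]]'
python3 look.py w3
```

```text
time: 5.05
ee_pos: [0.5785, -0.0406, 0.0189]
eef_rot: [0.035, 0.999, 0.0, -0.0]
ft_force: [0.1, 0.6, 0.3]
width: 0.0436
nest [-0.0852 -0.05    0.0189] F [0.1 0.6 0.3] t 5.05
```

View pics/w3.png

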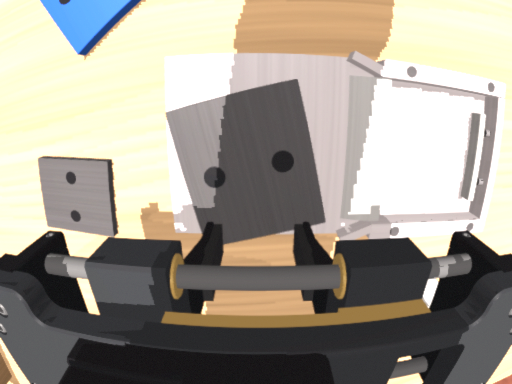

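```bash
cat >> h2.py <<'E'
def wp(c,X,s,tool=False):
    X=np.atleast_2d(np.array(X,float))
    if not tool: X=R.from_quat(s["eef_rot"]).inv().apply(X-s["ee_pos"])
    T=np.array(c["tool_from_camera"]); q=(X-T[:3,3])@T[:3,:3]
    r=np.linalg.norm(q[:,:2],axis=1); th=np.arctan2(r,q[:,2])
    return q[:,:2]/r[:,None]*(th*c["fx"])[:,None]+[c["cx"],c["cy"]]
E
python3 - <<'E'
from h2 import *
from bench import camera
s=read_state();c=camera("wrist");print(np.array(c["tool_from_camera"]).round(3),c["fx"],c["cx"],c["cy"])
print(wp(c,[(0,0,0),(.0095,0,0),(.0095,-.0217,0),(.0095,-.0367,0),(-.0095,-.0217,0),(.0095,-.0217,-.019)],s,True).round(0))
p=nest(W(c,[(168,119),(297,82),(325,222),(222,243)],.026,s));print("plate",p.round(4),p.mean(0))
c=camera("scene")
cv2.imwrite("pics/s3.png",cv2.resize(np.clip(c["img"][130:230,190:350,::-1]*1.6,0,255).astype(np.uint8),None,fx=5,fy=5,interpolation=2))
E
```

```text
[[-0.001 -0.952 -0.305  0.084]
 [ 1.    -0.001 -0.001 -0.   ]
 [ 0.    -0.305  0.952 -0.188]
 [ 0.     0.     0.     1.   ]] 297.3186396354542 257.7164779751625 187.65521069768326
[[258. 220.]
 [258. 208.]
 [226. 208.]
 [205. 207.]
 [228. 233.]
 [223. 219.]]
plate [[-0.1412  0.0208  0.026 ]
 [-0.0619  0.0422  0.026 ]
 [-0.04   -0.0486  0.026 ]
 [-0.1102 -0.0642  0.026 ]] [-0.08831202 -0.01247003  0.026     ]
```

View pics/s3.png

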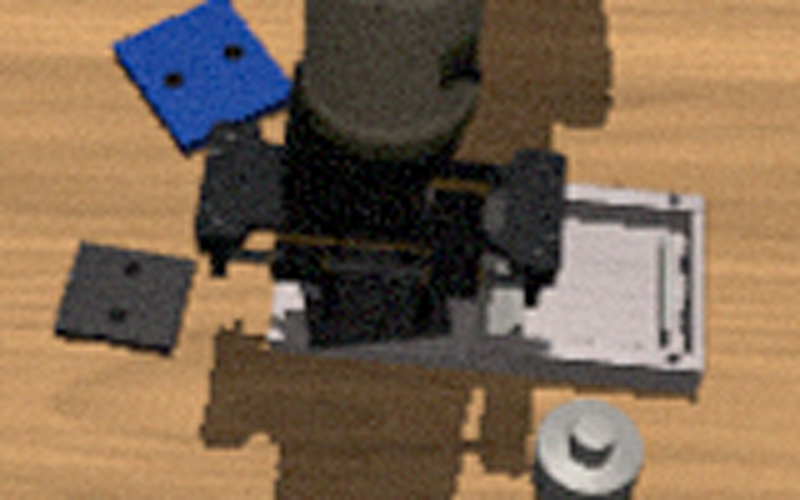

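```bash
python3 - <<'E'
import cv2,numpy as np
a=np.load("w3.npz")["img"][190:310,140:380,::-1].astype(float)
cv2.imwrite("pics/z3.png",cv2.resize(np.clip(255*(a/255)**.45,0,255).astype(np.uint8),None,fx=3.3,fy=3.3,interpolation=2))
E
```

```text
(no output)
```

View pics/z3.png

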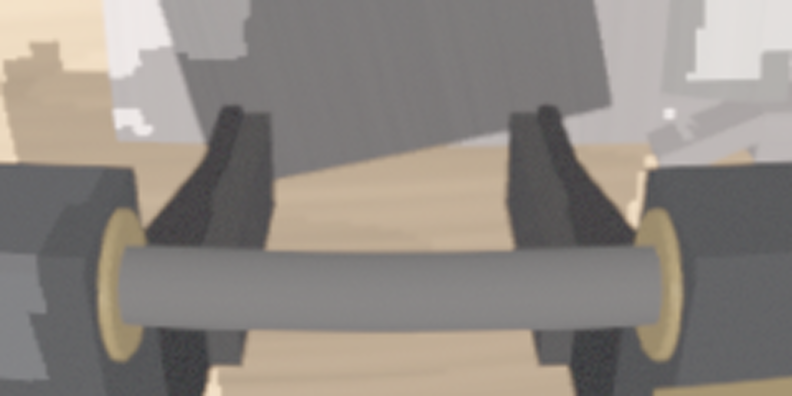

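The fingertips appear over the plate's edge at (211–222, 222), in front of it, with no force. So the tips look higher than the TCP reading suggests. I'll probe down gently.

```bash
python3 -m inch '[[0,0,0.04,0,0,0],[0,0,0.04,0,0,0],[0,0,0,0,0,0]]'
python3 -m inch '[[0,0,0.04,0,0,0],[0,0,0.04,0,0,0],[0,0,0,0,0,0]]'
```

```text
time: 5.58
ee_pos: [0.5785, -0.0406, 0.0154]
eef_rot: [0.035, 0.999, 0.0, -0.0]
ft_force: [0.0, 0.1, 0.1]
width: 0.0434
time: 5.95
ee_pos: [0.5785, -0.0406, 0.0123]
eef_rot: [0.035, 0.999, 0.0, -0.0]
ft_force: [-0.3, 0.4, -1.0]
width: 0.0434
```

```bash
python3 -m inch '[[0,0,0.04,0,0,0],[0,0,0.04,0,0,0],[0,0,0,0,0,0]]'
python3 -m inch '[[0,0,0.03,0,0,0],[0,0,0.03,0,0,0],[0,0,0,0,0,0]]'; python3 look.py w4;  python3 - <<'E'
import cv2,numpy as np
a=np.load("w4.npz")["img"][190:310,140:380,::-1].astype(float)
cv2.imwrite("pics/z4.png",cv2.resize(np.clip(255*(a/255)**.45,0,255).astype(np.uint8),None,fx=3.3,fy=3.3,interpolation=2))
E
```

```text
time: 6.32
ee_pos: [0.5785, -0.0406, 0.0091]
eef_rot: [0.035, 0.999, 0.0, -0.0]
ft_force: [-0.2, 0.1, 1.0]
width: 0.0433
time: 6.7
ee_pos: [0.5786, -0.0406, 0.0067]
eef_rot: [0.035, 0.999, 0.0, -0.0]
ft_force: [-0.0, -0.5, -1.0]
width: 0.0434
nest [-0.0851 -0.0501  0.0067] F [-0.  -0.5 -1. ] t 6.7
```

View pics/z4.png

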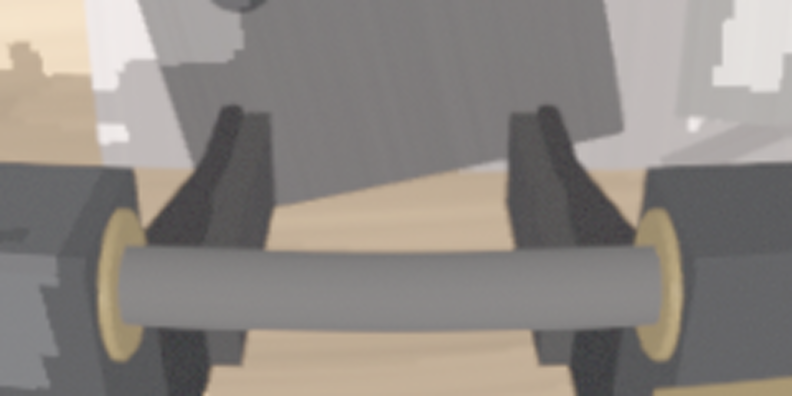

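```bash
python3 - <<'E'
from h2 import *
from scipy.optimize import least_squares
a=np.load("w4.npz"); c=dict(fx=float(a["fx"]),cx=float(a["cx"]),cy=float(a["cy"]),tool_from_camera=a["T"])
s=dict(eef_rot=a["rot"],ee_pos=a["pos"])
for uv,y in (((221.8,223.5),-.0217),((294.8,223.5),.0217)):
    f=least_squares(lambda q:(wp(c,[(q[0],y,q[1])],s,True)[0]-uv),[0.,0.]); print(f.x.round(4))
E
```

```text
[ 0.0102 -0.0277]
[ 0.0099 -0.027 ]
```

```bash
python3 -m inch '[[0,0,0.03,0,0,0],[0,0,0.03,0,0,0],[0,0,0,0,0,0]]'
python3 -m inch '[[0,0,0.03,0,0,0],[0,0,0.03,0,0,0],[0,0,0,0,0,0]]'; python3 look.py w5
```

```text
time: 7.12
ee_pos: [0.5785, -0.0406, 0.0043]
eef_rot: [0.035, 0.999, 0.0, -0.0]
ft_force: [-0.9, 0.2, -0.4]
width: 0.0434
time: 7.5
ee_pos: [0.5786, -0.0406, 0.0019]
eef_rot: [0.035, 0.999, 0.0, -0.0]
ft_force: [0.2, 0.2, 0.3]
width: 0.0435
nest [-0.0852 -0.0501  0.0019] F [0.2 0.2 0.3] t 7.5
```

View pics/w5.png

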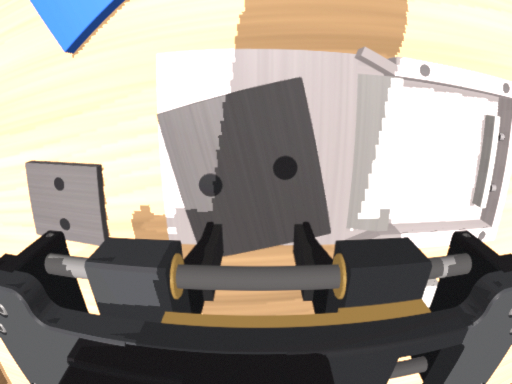

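```bash
python3 -m inch '[[0,0,0.03,0,0,0],[0,0,0.03,0,0,0],[0,0,0,0,0,0]]'
python3 -m inch '[[0,0,0.03,0,0,0],[0,0,0,0,0,0]]';python3 -m inch '[[0,0,0.03,0,0,0],[0,0,0,0,0,0]]';python3 -m inch '[[0,0,0.03,0,0,0],[0,0,0,0,0,0]]'
```

```text
time: 7.92
ee_pos: [0.5788, -0.0406, 0.0015]
eef_rot: [0.035, 0.999, 0.001, 0.0]
ft_force: [-9.2, 1.7, 21.9]
width: 0.0433
time: 8.18
ee_pos: [0.5789, -0.0406, 0.0014]
eef_rot: [0.035, 0.999, 0.001, 0.0]
ft_force: [-15.9, 1.5, 35.5]
width: 0.0436
time: 8.43
ee_pos: [0.579, -0.0406, 0.0013]
eef_rot: [0.035, 0.999, 0.001, 0.0]
ft_force: [-21.4, 3.1, 49.9]
width: 0.0434
time: 8.68
ee_pos: [0.579, -0.0406, 0.0012]
eef_rot: [0.035, 0.999, 0.001, 0.0]
ft_force: [-27.0, 2.8, 63.0]
width: 0.0439
```

```bash
python3 -m inch '[[0,0,-0.12,0,0,0],[0,0,-0.05,0,0,0],[0,0,0,0,0,0]]'; python3 look.py w6; python3 - <<'E'
from bench import camera
import cv2,numpy as np
c=camera("top");g=c["img"][130:250,150:340,::-1].astype(float);np.savez("top6.npz",**c)
cv2.imwrite("pics/t6.png",cv2.resize(np.clip(255*(g/255)**.5,0,255).astype(np.uint8),None,fx=4,fy=4,interpolation=2))
c=camera("scene");g=c["img"][130:240,190:350,::-1].astype(float);np.savez("scene6.npz",**c)
cv2.imwrite("pics/s6.png",cv2.resize(np.clip(255*(g/255)**.5,0,255).astype(np.uint8),None,fx=5,fy=5,interpolation=2))
E
```

```text
time: 9.05
ee_pos: [0.5786, -0.0406, 0.0026]
eef_rot: [0.035, 0.999, -0.0, -0.0]
ft_force: [-0.9, -0.1, -0.0]
width: 0.0437
nest [-0.0851 -0.0501  0.0026] F [-0.9 -0.1 -0. ] t 9.05
```

View pics/t6.png

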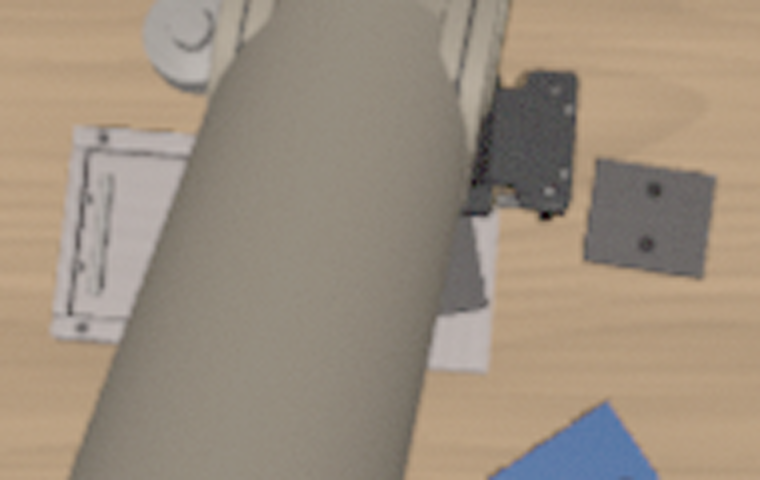

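View pics/s6.png

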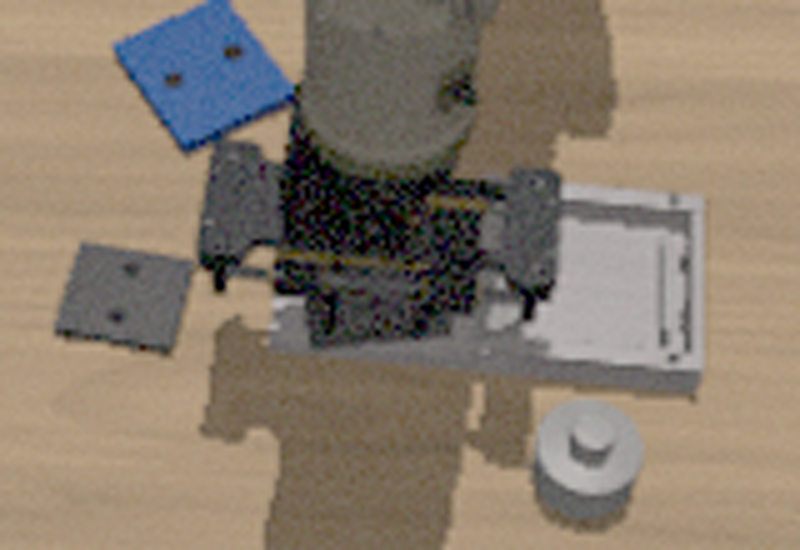

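```bash
python3 -m inch '[[-0.3,0,-0.1,0,0,0],[-0.4,0,0,0,0,0],[-0.35,0,0,0,0,0],[0,0,0,0,0,0]]'; python3 -m inch '[[0,0,0.1,0,0,0],[0,0,0.05,0,0,0],[0,0,0,0,0,0]]';python3 -m inch '[[0,0,0.04,0,0,0],[0,0,0,0,0,0]]'
```

```text
time: 9.7
ee_pos: [0.6217, -0.0437, 0.0068]
eef_rot: [0.035, 0.999, -0.0, 0.0]
ft_force: [0.0, -1.1, -0.3]
width: 0.0435
time: 10.07
ee_pos: [0.6201, -0.0435, 0.0006]
eef_rot: [0.035, 0.999, 0.0, -0.0]
ft_force: [-0.4, -0.3, -0.2]
width: 0.0434
time: 10.32
ee_pos: [0.6205, -0.0435, -0.0008]
eef_rot: [0.035, 0.999, 0.0, -0.0]
ft_force: [-0.6, 0.6, 0.1]
width: 0.0434
```

```bash
python3 -m inch '[[0,0,0.04,0,0,0],[0,0,0,0,0,0]]';python3 -m inch '[[0,0,0.04,0,0,0],[0,0,0,0,0,0]]'; python3 look.py w7
```

```text
time: 10.58
ee_pos: [0.6204, -0.0435, -0.0025]
eef_rot: [0.035, 0.999, 0.0, -0.0]
ft_force: [0.7, -0.1, 1.0]
width: 0.0437
time: 10.82
ee_pos: [0.6205, -0.0435, -0.0041]
eef_rot: [0.035, 0.999, 0.0, -0.0]
ft_force: [-0.2, 0.3, 0.1]
width: 0.0432
nest [-0.0852 -0.092  -0.0041] F [-0.2  0.3  0.1] t 10.825
```

View pics/w7.png

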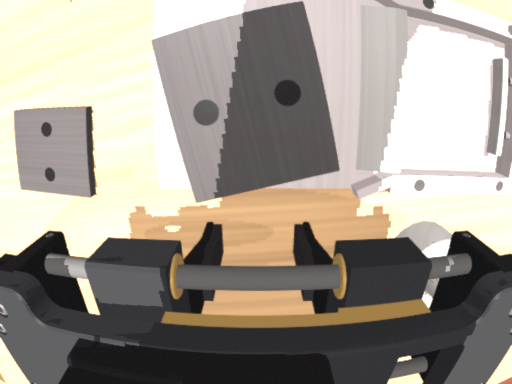

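The TCP reads about -4 mm over the bench with no contact, so the true fingertips are about 24.5 mm above the reported TCP. That agrees with the camera (27 mm) and with the contact on the plate top. I'll apply that offset and redo the side push.

```bash
python3 -m inch '[[0.1,0,0.04,0,0,0],[0.1,0,0,0,0,0],[0.1,0,0,0,0,0],[0.1,0,0,0,0,0],[0,0,0,0,0,0]]'; python3 look.py w8;python3 -m inch '[[0.1,0,0,0,0,0],[0.1,0,0,0,0,0],[0,0,0,0,0,0]]'; python3 look.py w9
```

```text
time: 11.5
ee_pos: [0.6046, -0.0424, -0.0054]
eef_rot: [0.035, 0.999, 0.0, 0.0]
ft_force: [0.9, -0.4, 0.6]
width: 0.0437
nest [-0.0852 -0.0762 -0.0054] F [ 0.9 -0.4  0.6] t 11.5
time: 11.92
ee_pos: [0.5964, -0.042, -0.0054]
eef_rot: [0.035, 0.999, 0.0, 0.0]
ft_force: [2.6, -1.8, 0.1]
width: 0.0437
nest [-0.0854 -0.068  -0.0054] F [ 2.6 -1.8  0.1] t 11.925
```

View pics/w9.png

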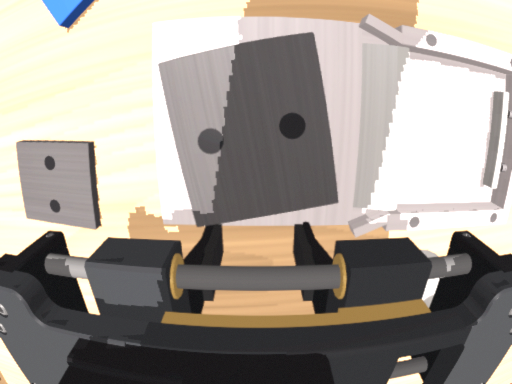

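Contact now: the force is about 3 N and the plate is turning. Continue to TCP y≈-0.058.

```bash
python3 -m inch '[[0.08,0,0,0,0,0],[0.08,0,0,0,0,0],[0.06,0,0,0,0,0],[0.03,0,0,0,0,0],[0,0,0,0,0,0]]'; python3 look.py w10
```

```text
time: 12.6
ee_pos: [0.5866, -0.0412, -0.0055]
eef_rot: [0.035, 0.999, 0.0, -0.0]
ft_force: [2.8, -2.4, 0.5]
width: 0.0437
nest [-0.0852 -0.0581 -0.0055] F [ 2.8 -2.4  0.5] t 12.6
```

View pics/w10.png

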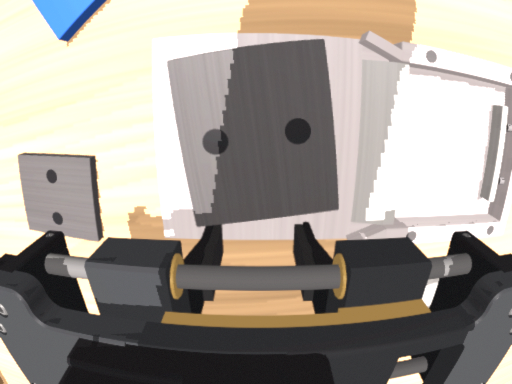

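```bash
cat > meas.py <<'E'
import sys
from h2 import *
def load(n):
    a=np.load(n+".npz"); return dict(fx=float(a["fx"]),cx=float(a["cx"]),cy=float(a["cy"]),tool_from_camera=a["T"],img=a["img"]),dict(eef_rot=a["rot"],ee_pos=a["pos"])
def pts(n,uv,z=.026):
    c,s=load(n); p=nest(W(c,uv,z,s)); print(p.round(4)); return p
E
python3 - <<'E'
from meas import *
p=pts("w10",[(169,62),(325,41),(338,209),(197,222)])
print(p.mean(0), np.degrees([np.arctan2(*(p[j]-p[i])[1::-1]) for i,j in ((0,1),(3,2))]))
pts("w10",[(152,37),(164,239)],.014)
E
```

```text
[[-0.1322  0.0454  0.026 ]
 [-0.0503  0.0559  0.026 ]
 [-0.039  -0.0374  0.026 ]
 [-0.121  -0.0452  0.026 ]]
[-0.0856444   0.00467048  0.026     ] [7.26273083 5.49907135]
[[-0.1462  0.0631  0.014 ]
 [-0.1473 -0.0635  0.014 ]]
```

```bash
python3 -m inch '[[-0.4,0,0,0,0,0],[-0.4,0,-0.9,0,0,0],[0,-0.5,-0.5,0,0,0],[0,-0.7,0,0,0,0],[0,-0.7,0,0,0,0]]' 0.26;python3 -c "
from h2 import *
go(-.165,.0,.03,90)"
```

```text
time: 13.28
ee_pos: [0.6117, -0.1207, 0.0503]
eef_rot: [0.035, 0.999, 0.0, -0.001]
ft_force: [-0.2, 0.2, -0.1]
width: 0.0546
now nest [-0.1628 -0.0886  0.0503] t 13.28 F [-0.2  0.2 -0.1] w 0.0546
shift in current tool axes /0.04: [ 2.214 -0.059  0.511] in target axes: [-0.055 -2.215  0.507]
turn deg [-5.00e-02 -1.00e-01  8.99e+01] /120: [-4.000e-04 -8.000e-04  7.492e-01]
```

```bash
python3 -m inch '[[0.8,0,0,0,0,0],[0.8,0,0,0,0,0],[0.6,0,0,0,0,0.083],[0,0,0,0,0,0.083],[0,0,0,0,0,0.083]]'; python3 -m inch '[[0,0,0,0,0,0.083],[0,0,0,0,0,0.083],[0,0,0,0,0,0.083],[0,0,0,0,0,0.083],[0,0,0,0,0,0.083]]'; python3 -m inch '[[0,0,0.2,0,0,0.083],[0,0,0,0,0,0]]'; python3 -c "
from h2 import *
go(-.165,.0,-.0055,90)"; python3 look.py w11
```

```text
time: 13.9
ee_pos: [0.5236, -0.1136, 0.0501]
eef_rot: [0.295, 0.956, 0.0, -0.001]
ft_force: [0.3, -0.5, 0.4]
width: 0.0549
time: 14.52
ee_pos: [0.5237, -0.1136, 0.05]
eef_rot: [0.67, 0.743, -0.0, -0.001]
ft_force: [-0.6, -0.7, -0.0]
width: 0.0551
time: 14.78
ee_pos: [0.5237, -0.1134, 0.0416]
eef_rot: [0.729, 0.684, -0.001, -0.001]
ft_force: [-0.3, -1.0, 0.4]
width: 0.0546
now nest [-0.1616 -0.0003  0.0416] t 14.78 F [-0.3 -1.   0.4] w 0.0546
shift in current tool axes /0.04: [-0.086 -0.005  1.178] in target axes: [-0.085 -0.008  1.178]
turn deg [-0.16 -0.02  0.3 ] /120: [-0.0013 -0.0002  0.0025]
nest [-0.1616 -0.0003  0.0416] F [-0.3 -1.   0.4] t 14.775
```

View pics/w11.png

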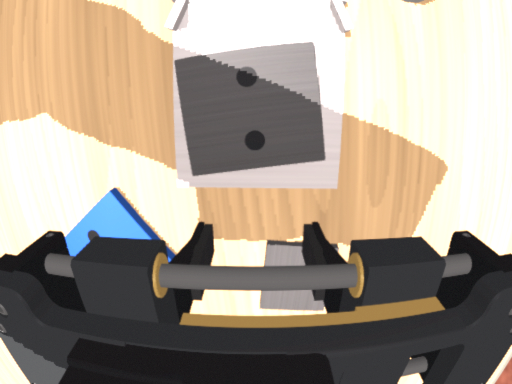

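```bash
cat >> meas.py <<'E'
def plate4(n,fl,fr,rr,rl,z=.026):
    p=pts(n,[fl,fr,rr,rl],z)[:,:2]; f=(p[0]+p[1])/2;r=(p[2]+p[3])/2;d=f-r;e=p[0]-p[1]+p[3]-p[2]
    print("centre",p.mean(0).round(4),"yaw",np.degrees(np.arctan2(d[1],d[0])).round(1),np.degrees(np.arctan2(-e[0],e[1])).round(1))
E
python3 - <<'E'
from meas import *
plate4("w11",(176,60),(313,43),(325,160),(194,175))
pts("w11",[(176,187),(338,187)],.014)
E
python3 -m inch '[[-0.1,0,0.8,0,0,0],[0,0,0.38,0,0,0],[0,0,0,0,0,0]]'
```

```text
[[-0.0512  0.0556  0.026 ]
 [-0.0401 -0.0375  0.026 ]
 [-0.1218 -0.0484  0.026 ]
 [-0.1333  0.0452  0.026 ]]
centre [-0.0866  0.0037] yaw 7.4 6.9
[[-0.1463  0.063   0.014 ]
 [-0.1456 -0.0631  0.014 ]]
time: 15.2
ee_pos: [0.5242, -0.1172, -0.0054]
eef_rot: [0.729, 0.685, -0.001, -0.001]
ft_force: [0.5, 0.5, 0.3]
width: 0.0548
```

```bash
python3 -m inch '[[0.3,0,0,0,0,0],[0.15,0,0,0,0,0],[0.15,0,0,0,0,0],[0.1,0,0,0,0,0],[0.1,0,0,0,0,0]]';python3 -m inch '[[0.1,0,0,0,0,0],[0,0,0,0,0,0]]'; python3 look.py w12
```

```text
time: 15.82
ee_pos: [0.5268, -0.0867, -0.0044]
eef_rot: [0.73, 0.684, -0.001, 0.001]
ft_force: [-2.9, -6.5, 5.2]
width: 0.0547
time: 16.08
ee_pos: [0.5271, -0.0822, -0.0044]
eef_rot: [0.729, 0.684, -0.001, 0.0]
ft_force: [-3.0, -4.7, 4.2]
width: 0.0549
nest [-0.1302 -0.0016 -0.0044] F [-3.  -4.7  4.2] t 16.075
```

View pics/w12.png

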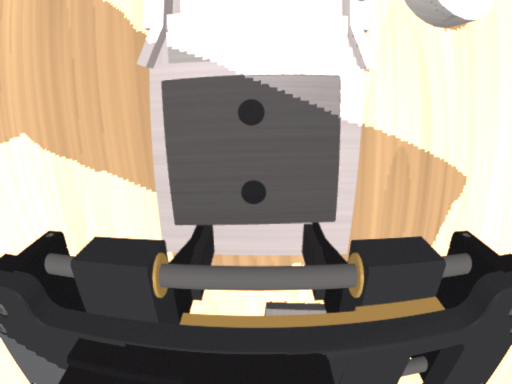

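```bash
python3 - <<'E'
from meas import *
plate4("w12",(163,82),(338,76),(336,220),(174,224))
pts("w12",[(150,72),(358,69)],.014)
pts("w12",[(160,256),(351,254)],.014)
E
python3 -m inch '[[0,0,-0.08,0,0,0],[0,0,0,0,0,0]]'
```

```text
[[-0.0374  0.049   0.026 ]
 [-0.0343 -0.0441  0.026 ]
 [-0.1164 -0.0483  0.026 ]
 [-0.1195  0.048   0.026 ]]
centre [-0.0769  0.0011] yaw 1.8 1.9
[[-0.0301  0.0608  0.014 ]
 [-0.0283 -0.0595  0.014 ]]
[[-0.1498  0.0648  0.014 ]
 [-0.1475 -0.0655  0.014 ]]
time: 16.38
ee_pos: [0.5274, -0.0813, -0.0014]
eef_rot: [0.729, 0.684, -0.0, 0.0]
ft_force: [-1.8, -3.5, -0.1]
width: 0.0551
```

```bash
python3 -m inch '[[0.12,0,0,0,0,0],[0.12,0,0,0,0,0],[0.12,0,0,0,0,0],[0.12,0,0,0,0,0],[0.12,0,0,0,0,0]]';python3 -m inch '[[0.12,0,0,0,0,0],[0.12,0,0,0,0,0],[0.12,0,0,0,0,0],[0,0,0,0,0,0]]'; python3 look.py w13
```

```text
time: 17.0
ee_pos: [0.5291, -0.0583, -0.0014]
eef_rot: [0.73, 0.684, -0.0, 0.001]
ft_force: [-0.6, -6.5, 0.9]
width: 0.0551
time: 17.5
ee_pos: [0.5301, -0.0428, -0.0015]
eef_rot: [0.729, 0.684, 0.0, 0.0]
ft_force: [-0.4, -2.9, 0.1]
width: 0.0548
nest [-0.0907 -0.0019 -0.0015] F [-0.4 -2.9  0.1] t 17.5
```

View pics/w13.png

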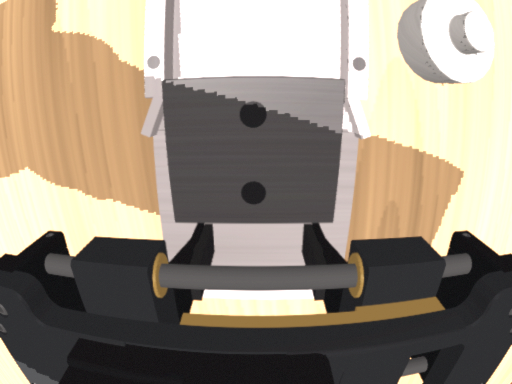

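```bash
python3 -m inch '[[0.12,0,0,0,0,0],[0.12,0,0,0,0,0],[0.12,0,0,0,0,0],[0.12,0,0,0,0,0],[0.12,0,0,0,0,0]]';python3 -m inch '[[0.12,0,-0.03,0,0,0],[0.12,0,-0.03,0,0,0],[0,0,0,0,0,0]]'; python3 look.py w14
```

```text
time: 18.18
ee_pos: [0.5314, -0.0198, -0.0015]
eef_rot: [0.73, 0.684, -0.0, 0.0]
ft_force: [-0.2, -7.5, 0.4]
width: 0.0544
time: 18.55
ee_pos: [0.5322, -0.0097, 0.001]
eef_rot: [0.729, 0.684, -0.0, 0.0]
ft_force: [0.7, -4.0, 1.9]
width: 0.0551
nest [-0.0575 -0.0016  0.001 ] F [ 0.7 -4.   1.9] t 18.55
```

View pics/w14.png

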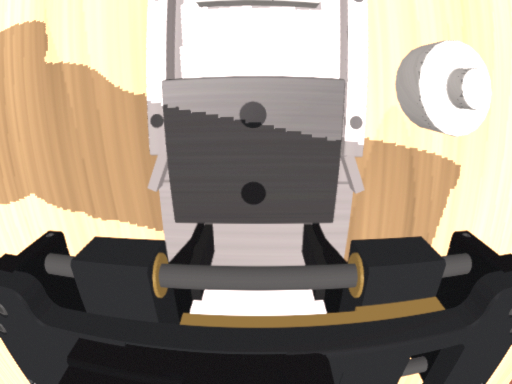

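```bash
python3 -m inch '[[0.1,0,-0.03,0,0,0],[0.1,0,-0.03,0,0,0],[0.1,0,0,0,0,0],[0.1,0,0,0,0,0],[0.1,0,0,0,0,0]]';python3 -m inch '[[0.1,0,0,0,0,0],[0,0,0,0,0,0]]'; python3 look.py w15
```

```text
time: 19.23
ee_pos: [0.534, 0.0084, 0.004]
eef_rot: [0.73, 0.683, -0.0, 0.001]
ft_force: [-1.8, -12.0, 7.9]
width: 0.0547
time: 19.48
ee_pos: [0.5341, 0.0147, 0.0036]
eef_rot: [0.729, 0.684, 0.0, 0.0]
ft_force: [0.8, -2.9, 1.8]
width: 0.0548
nest [-0.0331 -0.0019  0.0036] F [ 0.8 -2.9  1.8] t 19.475
```

View pics/w15.png

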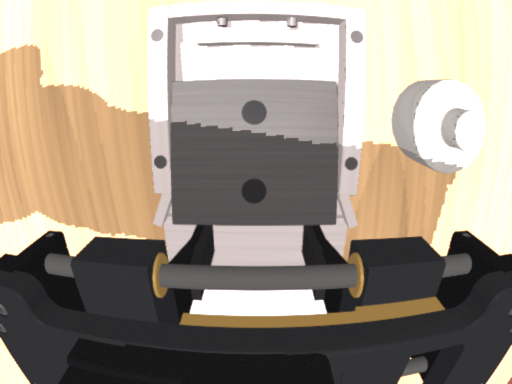

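```bash
python3 -m inch '[[0.1,0,0,0,0,0],[0.1,0,0,0,0,0],[0.1,0,0,0,0,0],[0.08,0,0,0,0,0],[0,0,0,0,0,0]]';python3 -m inch '[[0.06,0,0,0,0,0],[0.06,0,0,0,0,0],[0,0,0,0,0,0]]'; python3 look.py w16
```

```text
time: 20.15
ee_pos: [0.5344, 0.0306, 0.0032]
eef_rot: [0.729, 0.684, 0.0, -0.0]
ft_force: [0.0, -0.8, -0.7]
width: 0.055
time: 20.52
ee_pos: [0.5349, 0.035, 0.0032]
eef_rot: [0.729, 0.684, 0.0, -0.0]
ft_force: [-0.1, -2.3, -1.4]
width: 0.0548
nest [-0.0128 -0.0013  0.0032] F [-0.1 -2.3 -1.4] t 20.525
```

View pics/w16.png

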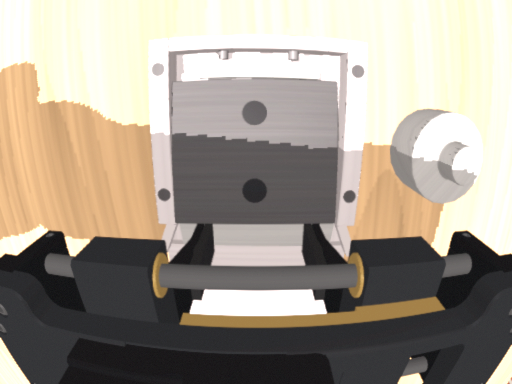

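```bash
python3 -m inch '[[0.06,0,0,0,0,0],[0.06,0,0,0,0,0],[0,0,0,0,0,0]]';python3 -m inch '[[0.05,0,0,0,0,0],[0,0,0,0,0,0]]'; python3 look.py w17
```

```text
time: 20.95
ee_pos: [0.5348, 0.0379, 0.003]
eef_rot: [0.73, 0.684, -0.001, 0.0]
ft_force: [-0.9, -7.5, -1.7]
width: 0.0547
time: 21.2
ee_pos: [0.5349, 0.0396, 0.003]
eef_rot: [0.73, 0.684, -0.001, 0.0]
ft_force: [-1.3, -8.6, -2.5]
width: 0.0548
nest [-0.0082 -0.0009  0.003 ] F [-1.3 -8.6 -2.5] t 21.2
```

View pics/w17.png

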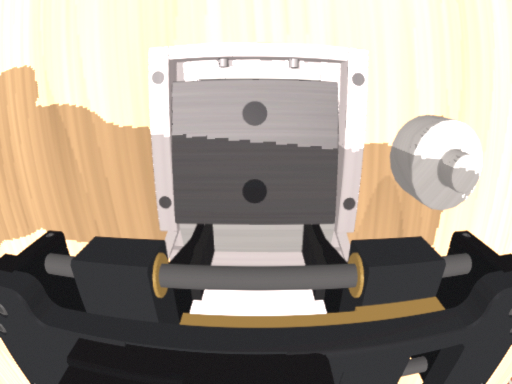

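```bash
python3 -m inch '[[0.05,0,0,0,0,0],[0,0,0,0,0,0]]';python3 -m inch '[[0.05,0,0,0,0,0],[0,0,0,0,0,0]]'; python3 look.py w18
```

```text
time: 21.5
ee_pos: [0.535, 0.0413, 0.003]
eef_rot: [0.73, 0.684, -0.001, 0.001]
ft_force: [-0.4, -8.5, -2.9]
width: 0.0549
time: 21.75
ee_pos: [0.5351, 0.0431, 0.0029]
eef_rot: [0.73, 0.683, -0.001, 0.001]
ft_force: [-0.7, -9.4, -2.9]
width: 0.0551
nest [-0.0047 -0.0009  0.0029] F [-0.7 -9.4 -2.9] t 21.75
```

View pics/w18.png

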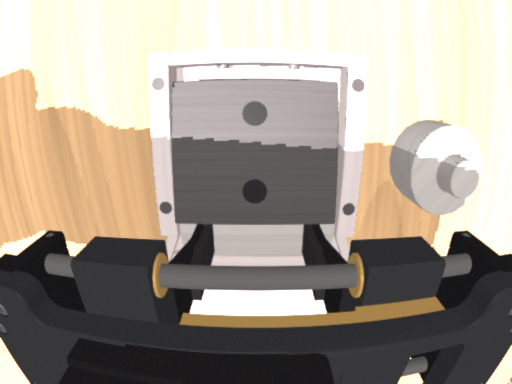

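```bash
cat > dep.py <<'E'
from h2 import *
from bench import camera
import sys
def dep(c,s,uvs,k=3):
    out=[]
    T=np.array(c["tool_from_camera"]);Rt=R.from_quat(s["eef_rot"])
    for u,v in uvs:
        d=c["depth"][v-k:v+k+1,u-k:u+k+1]; d=np.median(d[d>0]) if (d>0).any() else np.nan
        r=np.array([u-c["cx"],v-c["cy"]]);n=np.linalg.norm(r);th=n/c["fx"]
        q=np.r_[r/n*np.tan(th)*d,d]
        out.append(nest(Rt.apply(T[:3,:3]@q+T[:3,3])+s["ee_pos"])[0])
    return np.array(out)
if __name__=="__main__":
    s=read_state();c=camera("wrist")
    for lab,uv in (("front",[(200,92),(255,92),(320,92)]),("mid",[(200,150),(255,150),(320,150)]),("rear",[(225,214),(255,214),(290,214)]),("lip",[(235,228),(280,228)]),("walls",[(160,140),(348,140)]),("shelf",[(240,262),(275,262)])):
        print(lab,dep(c,s,uv).round(4).tolist())
E
python3 dep.py
```

```text
front [[0.0819, 0.0314, 0.0214], [0.0813, 0.0003, 0.0215], [0.0822, -0.0364, 0.0215]]
mid [[0.0491, 0.0314, 0.0263], [0.049, 0.0002, 0.0264], [0.0493, -0.0367, 0.0261]]
rear [[0.0125, 0.0176, 0.0319], [0.0125, 0.0002, 0.0318], [0.0125, -0.0201, 0.0318]]
lip [[-0.002, 0.013, 0.0205], [-0.0019, -0.0155, 0.0204]]
walls [[0.0555, 0.055, 0.0263], [0.0556, -0.0529, 0.0264]]
shelf [[-0.0312, 0.0108, 0.0144], [-0.031, -0.0134, 0.0147]]
```

The wrist depth view is clean. The lip reads 20.4 mm and the walls 26.3 mm, as they should. The plate is tilted about 8.5°, its rear underside at about 21 mm, past the lip and held up by rubbing on the fingers (Fz -2.9 N). I'll drag it down and wiggle sideways.

```bash
python3 -m inch '[[0,0,0.05,0,0,0],[0,0,0.05,0,0,0],[0,0,0,0,0,0]]'; python3 dep.py
```

```text
time: 22.22
ee_pos: [0.535, 0.0421, -0.0012]
eef_rot: [0.73, 0.683, -0.002, 0.001]
ft_force: [-1.8, -11.7, -2.6]
width: 0.0549
front [[0.081, 0.0306, 0.021], [0.0804, 0.0002, 0.0212], [0.0812, -0.0357, 0.021]]
mid [[0.0486, 0.031, 0.0242], [0.0484, 0.0002, 0.0243], [0.0488, -0.0362, 0.0243]]
rear [[0.0118, 0.0176, 0.0282], [0.0118, 0.0002, 0.0279], [0.0118, -0.0201, 0.0281]]
lip [[-0.0009, 0.0126, 0.0205], [-0.0007, -0.0151, 0.0207]]
walls [[0.0553, 0.0534, 0.0266], [0.0552, -0.0518, 0.0259]]
shelf [[-0.0294, 0.0105, 0.0146], [-0.0295, -0.0131, 0.0144]]
```

The rear came down with the fingers; its underside is now about 17 mm, below the lip top. I'll back off and press it down from above if needed.

```bash
python3 -m inch '[[-0.1,0,0,0,0,0],[-0.15,0,0,0,0,0],[-0.2,0,-0.2,0,0,0],[-0.2,0,-0.3,0,0,0],[0,0,0,0,0,0]]' -1; python3 look.py w19; python3 - <<'E'
from dep import *
s=read_state();c=camera("wrist")
u=[(255,v) for v in range(60,250,10)]
p=dep(c,s,u,1)
for a,b in zip(u,p): print(a,b.round(4))
E
```

```text
time: 22.9
ee_pos: [0.5349, 0.0188, 0.0207]
eef_rot: [0.73, 0.684, 0.001, 0.0]
ft_force: [0.0, -0.8, -0.4]
width: 0.0127
nest [-0.0289 -0.0024  0.0207] F [ 0.  -0.8 -0.4] t 22.9
(255, 60) [ 0.0782 -0.0003  0.0204]
(255, 70) [ 0.0718 -0.0004  0.0207]
(255, 80) [ 0.0655 -0.0004  0.0209]
(255, 90) [ 0.0592 -0.0004  0.0206]
(255, 100) [ 0.0529 -0.0004  0.0205]
(255, 110) [ 0.0466 -0.0004  0.02  ]
(255, 120) [ 0.0403 -0.0004  0.0205]
(255, 130) [ 0.0339 -0.0005  0.0205]
(255, 140) [ 0.0276 -0.0005  0.0213]
(255, 150) [ 0.021  -0.0005  0.0202]
(255, 160) [ 0.0145 -0.0005  0.0204]
(255, 170) [ 0.0078 -0.0005  0.0204]
(255, 180) [ 0.0011 -0.0005  0.0205]
(255, 190) [-0.0058 -0.0005  0.0206]
(255, 200) [-0.0137 -0.0005  0.0182]
(255, 210) [-0.022  -0.0005  0.0157]
(255, 220) [-0.0302 -0.0005  0.0145]
(255, 230) [-0.0381 -0.0005  0.0144]
(255, 240) [-0.0461 -0.0005  0.0147]
```

View pics/w19.png

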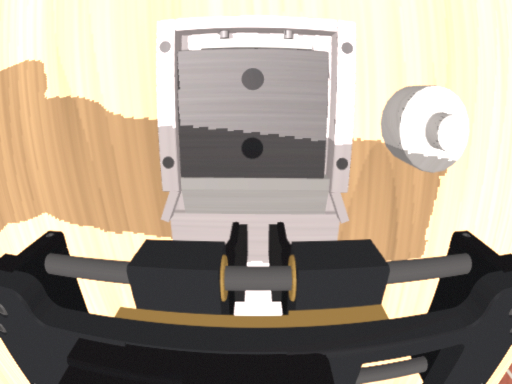

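It dropped: the plate top is flat at 20.5 mm, level with the lip. I'll raise clear and do the last check.

```bash
python3 -m inch '[[-0.5,0,-0.5,0,0,0],[-0.5,0,-0.8,0,0,0],[0,0,-0.3,0,0,0],[0,0,0,0,0,0]]'; python3 look.py w20; python3 - <<'E'
from dep import *
s=read_state();c=camera("wrist")
im=c["img"]; m=np.zeros(im.shape[:2],np.uint8)
uu,vv=np.meshgrid(np.arange(130,380,2),np.arange(5,260,2))
uv=np.c_[uu.ravel(),vv.ravel()]; p=dep(c,s,uv,0); g=im[uv[:,1],uv[:,0]].max(1)
k=(abs(p[:,1])<.046)&(p[:,0]>.004)&(p[:,0]<.08); q=p[k]
A=np.c_[q[:,:2],np.ones(len(q))]; co=np.linalg.lstsq(A,q[:,2],rcond=None)[0]
print("plane slopes deg",np.degrees(co[:2]).round(2),"z at centre",(co@[.042,0,1]).round(4),"resid",np.std(A@co-q[:,2]).round(4))
l=(abs(p[:,1])<.04)&(p[:,0]>-.007)&(p[:,0]<-.001);print("lip z",np.median(p[l,2]))
E
```

```text
time: 23.5
ee_pos: [0.5319, -0.0201, 0.084]
eef_rot: [0.729, 0.684, 0.001, 0.0]
ft_force: [0.3, 0.3, 0.6]
width: 0.0004
nest [-0.0679 -0.0021  0.084 ] F [0.3 0.3 0.6] t 23.5
plane slopes deg [ 0.01 -0.03] z at centre 0.0205 resid 0.0007
lip z 0.020427982759158338
```

View pics/w20.png

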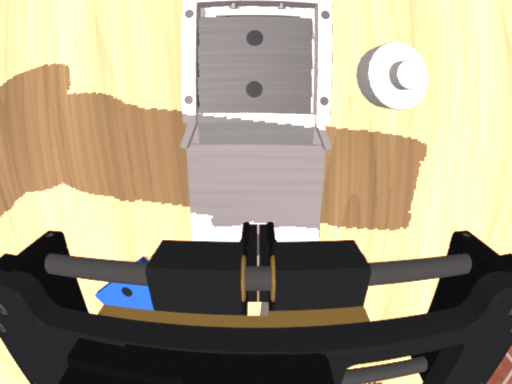

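```bash
python3 - <<'E'
from meas import *
plate4("w20",(198,16),(312,16),(312,113),(197,112),.02)
pts("w20",[(186,121),(327,121)],.026)
from bench import camera
a=np.load("scene0.npz")["img"].astype(int); b=camera("scene")["img"].astype(int)
for n,(u,v) in dict(die=(307,221),beaker=(370,172),hammer=(142,178)).items():
    w=(slice(v-35,v+35),slice(u-22,u+22)); print(n,abs(a[w]-b[w]).mean().round(1))
cv2.imwrite("pics/sEnd.png",b[...,::-1].astype(np.uint8))
E
```

```text
[[ 0.0869  0.0482  0.02  ]
 [ 0.087  -0.0475  0.02  ]
 [ 0.0022 -0.0484  0.02  ]
 [ 0.0029  0.0492  0.02  ]]
centre [0.0447 0.0004] yaw -0.1 -0.1
[[-0.0041  0.0577  0.026 ]
 [-0.0037 -0.0604  0.026 ]]
die 14.4
beaker 4.2
hammer 3.7
```

View pics/sEnd.png

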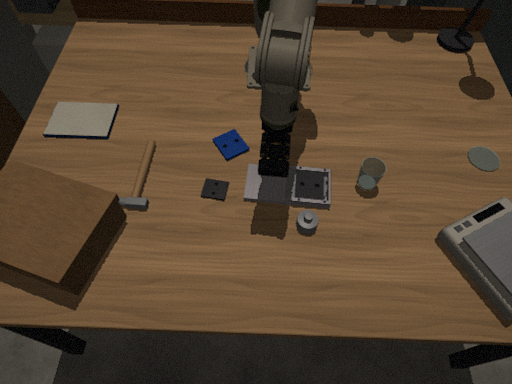

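The scene shows the plate in the pocket at (310,183). The die (307,221), beaker (370,172) and hammer (142,178) are where they started, and the gripper is clear.

```bash
python3 -c "
from bench import close_job
print(close_job())"
```

```text
the job is handed in; nothing more can be done
None
```

The spacer plate is home in the pocket, and I handed the job in at about 23.5 s with the gripper clear of everything. I squared it on the shelf with a push from the side, slid it over the lip from behind against the spring bar, and dragged its rear edge down behind the lip with the fingertips. It was never picked up.

**Last checks:**

| Check | Measured | Wanted |
|---|---|---|
| Plate top / lip top | 20.5 mm / 20.4 mm | level with each other |
| Tilt | within 0.05° | within 2° |
| Squareness | about 0.1° | within 3.4° |
| Centre across the nest | about 0.4 mm off | within 6 mm |
| Centre beyond the lip | about 44.7 mm | 38 to 48 mm, nominally 42 |

- **Centre beyond the lip:** it reads nearly 3 mm long, probably camera and nest calibration. It is still inside the band.
- **Die, beaker and hammer:** they looked unmoved in the final scene image. The picture around the die changed more than around the other two, but the die sat at the same pixel, so I put that down to shadow.

**What disagreed:** the true fingertips sit about 24.5 mm above the reported TCP. My first side push therefore passed over the plate without touching it. When I probed down to find the tips, I pressed on the plate top with up to about 63 N upward, roughly 69 N in all. That is below the 120 N wrist limit and was the fingertips, not the gripper body.

Later, one push on the shelf showed about 4 N upward. That suggested an offset nearer 18 mm, and I did not resolve it. I raised the fingers 3 mm and it went away.

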